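# Roll the sample tube onto the reader's line

## Task

The thick sample tube on the white reading board has to be brought before the code reader: push its top sideways with your fingertips so that it rolls across the board, and leave it lying still along the black line, centred over it and wholly within the line's length. Do not pick it up or slide it without turning, and leave the thin tube and everything else on the bench where it is.

Things in the scene. Friction and masses are not known exactly. Their poses are not given: they have to be found in the camera images.
- thick_tube: White tube, orange cap, label, lying 85 to 115 mm to either side of the line, within 0.1 rad of parallel. A plain cylinder 30 mm in diameter, 100 mm long, 30 to 60 g. Origin at mid-axis; x along it to the cap, y and z turn as it rolls. Pushed slowly with tips 10 to 22 mm above the board, it rolls ahead of them keeping its heading, and stops within some mm of their stop; pressed down, it jams.
- thin_tube: A thin tube of the same look, 16 mm in diameter and 110 mm long, lying on the board on the other side of the line. To be left alone. Origin at the middle of its axis, x along it.
- reading_board: Fixed white board 10 mm thick, from -200 to +115 mm along its x and -170 to +170 mm along its y, turned up to 0.4 rad. Origin on its underside, below the middle of the line. At its -x end (robot's side) stands a fixed grey code reader, 55 mm (x) by 75 mm, 55 mm tall above the board, its face at x = -140 mm looking along the line.
- line_mid (a point): Middle of the black line on the board's upper face (10 mm above the bench). x runs along the line, which is 200 mm long (100 mm either way) and 4 mm wide; y is across it, level; z up.
- dropper_bottle: Small white bottle, 32 mm in diameter and 75 mm tall, standing on the bench just beyond the board's +x edge. To be left alone. Origin under its centre.
- dish_stack: Stack of four culture dishes, 92 mm in diameter and 56 mm tall, standing on the bench just beyond the board's +x edge. To be left alone. Origin under its centre.
- tube_rack: Blue rack of upright capped tubes, 200 x 100 mm and 110 mm tall, standing on the bench beyond the board's -y edge. To be left alone. Origin under its centre.
Not all that is in view belongs to the job. What is shaped like the thick_tube but purple is not meant.

How it is judged:
On the way:
1. the thick tube has rolled over by about half a turn (angle between thick_tube's own z axis and vertical above 2.4 rad and z of thick_tube in the frame of line_mid below 0.02 m), for 0.02 s.
At the end, for the whole second after the job is handed in: The thick tube lies still on the board, the middle of its axis within 7 mm of the line sideways and within 50 mm of the line's middle lengthways, parallel to the line within 0.15 rad; the thin tube is within 12 mm and the bottle, dishes and rack within 15 mm of where they stood (y of thick_tube in the frame of line_mid between -0.007 and 0.007 m and x of thick_tube in the frame of line_mid between -0.05 and 0.05 m and z of thick_tube in the frame of line_mid between 0.012 and 0.018 m and angle between the x axis of thick_tube and the x axis of line_mid, either way round below 0.15 rad and linear speed of thick_tube below 0.01 m/s and angular speed of thick_tube below 0.5 rad/s and distance of thin_tube from where it was at the start of the episode below 0.012 m and distance of each of dropper_bottle, dish_stack, tube_rack from where it was at the start of the episode below 0.015 m); the robot touches nothing.
It fails at once if the thick tube is lifted or jumps off the board (its axis more than 23 mm above the board's face) (z of thick_tube in the frame of line_mid above 0.023 m).
It fails at once if the thin tube is moved by more than 12 mm (distance of thin_tube from where it was at the start of the episode above 0.012 m).
It fails at once if the bottle, the dishes or the rack is moved by more than 15 mm or tipped (distance of any of dropper_bottle, dish_stack, tube_rack from where it was at the start of the episode above 0.015 m or angle between any of dropper_bottle, dish_stack, tube_rack's own z axis and vertical above 0.4 rad).
It also fails if it takes over 35 s, if anything falls off the work surface, if the arm or the gripper's body presses on something with over 40 N, if the wrist force passes 120 N, or if a joint passes its speed limit or range.

## Robot

A 6-joint arm with a two-finger parallel gripper is mounted at the origin on the work surface. World frame = base frame: x ahead of the robot, y to its left, z up, the work surface at z = 0. Lengths are in m, angles in rad, forces in N, time in s.
With the tool pointing down it reaches from about 0.275 to 0.875 m from the base axis. Payload 12.5 kg.
Tool frame: the origin (TCP) lies at the very end of the fingers, on their centre line; the grasp point (between the pads) lies 19 mm behind it; z points along the fingers, y is the line along which they close (so a half turn about z gives the same grasp; the last joint's range is limited). The gripper opens to 85 mm and grips with 20 to 120 N. Pads are 22 mm wide; open, the fingers measure 114 mm over their backs; the gripper's body (76 mm by 85 mm) begins 54 mm behind the grasp point. The pads swing forward as they close: fully open they stand 13 mm farther back than shut.
Start: joints at [1.121, 0.351, 1.652, -0, 1.139, -0.085], TCP at [0.196, 0.514, 0.231] pointing down, gripper open.
Joint ranges: [-2.75, 2.75], [-0.79, 2.1], [0.01, 2.65], [-1.57, 4.71], [0.07, 3.14], [-2.87, 2.87]. Speed limits (rad/s): [2.22, 2.22, 2.79, 3.14, 3.14, 3.14].

## Interface

Orientations are given as a rotation vector (axis times angle).
In Python, from rig import telemetry, get_image, get_calibration, order gives the robot as it stands. The module is installed in compiled form; this text tells all that it offers.
- The arm moves only by the tool step_arm, never from a script. Its arguments are lists of equal length, an entry for each row: "gripper": the opening in per cent of the stroke, from 0 (shut) to 100 (fully open); "linear": the shift along the tool's x, y, z in mm, a list of three; "rotation": the turn, a rotation vector about the tool's x, y, z in degrees, a list of three. In form: {"gripper": [gripper, ...], "linear": [[tx, ty, tz], ...], "rotation": [[wx, wy, wz], ...]}. A call has 1 to 5 rows; each row is the pose to reach, as a shift and turn from the pose commanded when the call began, along the tool's axes at that moment; what a row does not reach only later rows make up. A row lasts 1/8 s, in which the tool goes at most 62.5 mm and 10.7 degrees, less where a joint would pass 70% of its speed; a pose out of reach is approached as far as the arm can. A call with a gripper value outside its range is refused whole. The fingers move at their own pace and stop on an object; "grip_force" is the grip in N (left out, the last holds). Time passes only in rows, so rows that repeat a pose let the fingers close. It gives the time, the measured TCP pose, the force and the opening at its end, in the units of the state.
- telemetry.read_state(): the state, without advancing time (a new reading comes with each control period).
- get_image(name): name is "side" or "top"; returns the picture (480x640x3 uint8, red, green, blue); there is no depth.
- get_calibration(name): a dict with "fovy" (degrees; the focal length in pixels is half the picture's height over the tangent of half this angle, whatever the lens; pixels are square), "cx", "cy" (the principal point, pixels), "T" (4x4, takes a point from camera to world coordinates). Camera axes: x right, y down, z forward; pixel columns grow to the right and rows downward; lengths in m; the calibration is good to about 2 mm. A picture is of the moment at which its call begins. get_calibration takes no time and is no camera call.
- order.hand_in(): hands the job in, once; it reports no verdict.
The state is a dict: "time_s": time; "joint_positions": joint angles; "joint_velocities": joint speeds; "tau": joint torques, N m; "eef_pos": TCP position; "ee_rot": TCP orientation; "contact_force": force on the tool from outside, world axes, zero at the start; "ft_torque": the same for the moment, N m; "width": finger opening in m.
Only numpy, scipy, OpenCV 4.12 (cv2) and the standard library are available. Lean on these libraries where they do the work, as an engineer would, in place of code of your own. Each camera call takes 0.05 s, during which the arm holds its last target. There are 200 camera calls.

## Working session

There is one attempt and no reset: what is moved stays moved. The work goes in short steps, Python scripts to look and compute and a tool call to move; the robot and the scene stay as the last step left them, time stands still between calls to the robot, and variables do not carry over. Pictures are saved under pics/ and viewed, on a budget of 10 in all, crops included, one or two more only if the job needs it, and the job is handed in when it is done.

Besides the shell and the picture viewer there is one more tool, called in YAML: its name, and indented under it one key for each argument. step_arm: Moves the arm, as the interface text tells. Its arguments: {"type":"object","properties":{"gripper":{"type":"array"},"linear":{"type":"array"},"rotation":{"type":"array"},"grip_force":{"type":"number"}},"required":["gripper","linear","rotation"]}

```bash
mkdir -p pics
cat > h.py <<'E'
import numpy as np, cv2
from rig import telemetry, get_image, get_calibration, order
def ray(name,u,v,z):
    c=get_calibration(name); f=240/np.tan(np.radians(c["fovy"])/2); T=np.array(c["T"])
    d=T[:3,:3]@np.array([(u-c["cx"])/f,(v-c["cy"])/f,1]); o=T[:3,3]
    return o+d*(z-o[2])/d[2]
def proj(name,p):
    c=get_calibration(name); f=240/np.tan(np.radians(c["fovy"])/2); T=np.linalg.inv(np.array(c["T"]))
    q=T[:3,:3]@np.array(p)+T[:3,3]; return q[0]/q[2]*f+c["cx"],q[1]/q[2]*f+c["cy"]
def snap(name,fn):
    im=get_image(name)[:,:,::-1].copy(); cv2.imwrite("pics/"+fn,im); return im
E
python3 - <<'E'
from h import *
snap("top","t1.png");snap("side","s1.png")
for n in("top","side"):print(n,get_calibration(n))
s=telemetry.read_state();print({k:np.round(s[k],3) for k in s})
E
```

```text
top {'fovy': 48.58477795288379, 'cx': 326.58657679220784, 'cy': 231.06191132457545, 'T': array([[ 0.02777973, -0.99064281,  0.13362299,  0.48854927],
       [-0.99929759, -0.02415824,  0.02864799,  0.03083442],
       [-0.02515183, -0.13432496, -0.99061808,  1.11810542],
       [ 0.        ,  0.        ,  0.        ,  1.        ]])}
side {'fovy': 49.12753292530919, 'cx': 316.4058662570165, 'cy': 240.77427512587832, 'T': array([[ 0.7729937 , -0.47373645,  0.42196506,  0.092974  ],
       [-0.63432858, -0.58803605,  0.50183748, -0.57237315],
       [ 0.01039196, -0.65558171, -0.75505274,  0.97700855],
       [ 0.        ,  0.        ,  0.        ,  1.        ]])}
{'time_s': np.float64(0.1), 'joint_positions': array([ 1.121,  0.351,  1.652,  0.   ,  1.139, -0.085]), 'joint_velocities': array([-0.001, -0.001, -0.002, -0.001,  0.001, -0.   ]), 'tau': array([ 1.0000e-03, -5.0684e+01, -2.9187e+01, -0.0000e+00,  3.0000e-03,
       -0.0000e+00]), 'eef_pos': array([0.196, 0.514, 0.231]), 'ee_rot': array([-5.700e-01, -3.089e+00,  2.000e-03]), 'contact_force': array([-0.061,  0.208, -0.545]), 'ft_torque': array([ 0.009, -0.047,  0.002]), 'width': np.float64(0.085)}
```

View pics/t1.png

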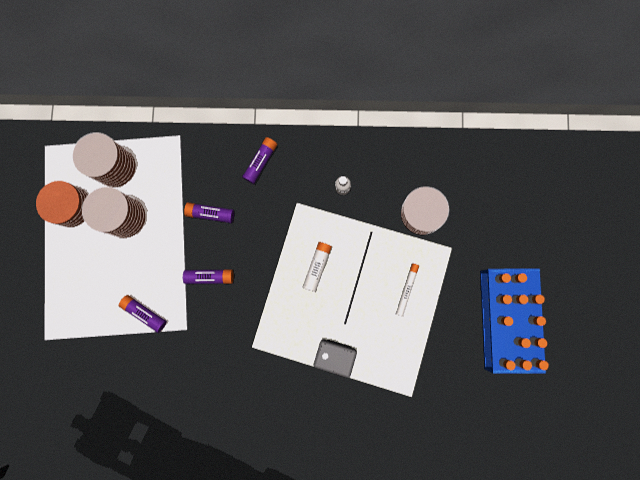

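View pics/s1.png

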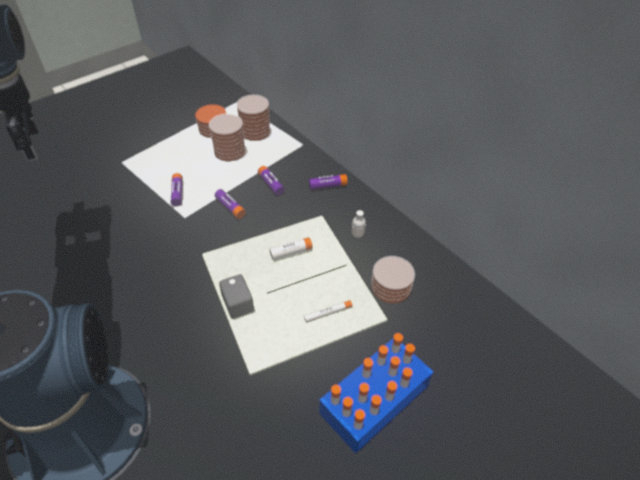

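The top view shows two white tubes on the board: the left one at about (317,267), cap at (324,247), is wide. The right one at (408,290), cap at (414,268), is thin. The four purple tubes at (261,160), (209,212), (208,277) and (142,313) are not meant. The line runs (371,233)–(345,323) and the reader is at (335,357). The side view agrees: the thick tube is at (291,249), the thin one at (328,311). I'll measure these and confirm with a crop.

```bash
cat >> h.py <<'E'
def line(im):
    g=im.max(2); m=((g<110)*255).astype(np.uint8); n,l,st,c=cv2.connectedComponentsWithStats(m[225:332,335:380])
    k=1+np.argmax(st[1:,4]); ys,xs=np.where(l==k); xs=xs+335;ys=ys+225
    W=np.array([ray("top",x,y,.01)[:2] for x,y in zip(xs,ys)])
    mean=W.mean(0);d=np.linalg.svd(W-mean)[2][0]; d*=np.sign(d[0]); t=(W-mean)@d
    return mean+d*(t.max()+t.min())/2,d,t.max()-t.min()
def caps(im,name,z=.025):
    hsv=cv2.cvtColor(im,cv2.COLOR_BGR2HSV); m=cv2.inRange(hsv,(3,150,120),(20,255,255))
    n,l,st,c=cv2.connectedComponentsWithStats(m)
    return [(np.round(c[i],1),st[i]) for i in range(1,n) if st[i,4]>20]
E
python3 - <<'E'
from h import *
im=cv2.imread("pics/t1.png");mid,d,L=line(im);print("line",mid,d,np.degrees(np.arctan2(d[1],d[0])),L)
n=np.array([-d[1],d[0]])
for c,s in caps(im,"top"):
    if 300<c[0]<430 and 230<c[1]<300:
        p=ray("top",*c,.025)[:2];print(c,s,p,"line x,y",(p-mid)@d,(p-mid)@n)
im2=cv2.imread("pics/s1.png")
for c,s in caps(im2,"side"):
    if 260<c[0]<360 and 230<c[1]<320:
        p=ray("side",*c,.025)[:2];print("side",c,s,p,"line x,y",(p-mid)@d,(p-mid)@n)
cv2.imwrite("pics/c1.png",cv2.resize(im[220:340,285:440],None,fx=5,fy=5,interpolation=cv2.INTER_CUBIC))
E
```

```text
line [ 0.54322462 -0.00478769] [ 0.9659129 -0.2588673] -15.002862122399076 0.19693796881532816
[323.6 247.1] [317 242  14  12  99] [0.60240383 0.0676902 ] line x,y 0.03839979979754899 0.08532689198955118
[414.2 267.6] [410 264   9   9  55] [ 0.56490139 -0.11905171] line x,y 0.050517082766952194 -0.10475768919711906
side [307.8 242.3] [305 239   6   8  36] [0.60588975 0.06955842] line x,y 0.04128327828152937 0.08803381263711015
side [348.  303.6] [346 302   5   5  21] [ 0.56367465 -0.12279812] line x,y 0.05030198418570176 -0.10869395469787449
```

View pics/c1.png

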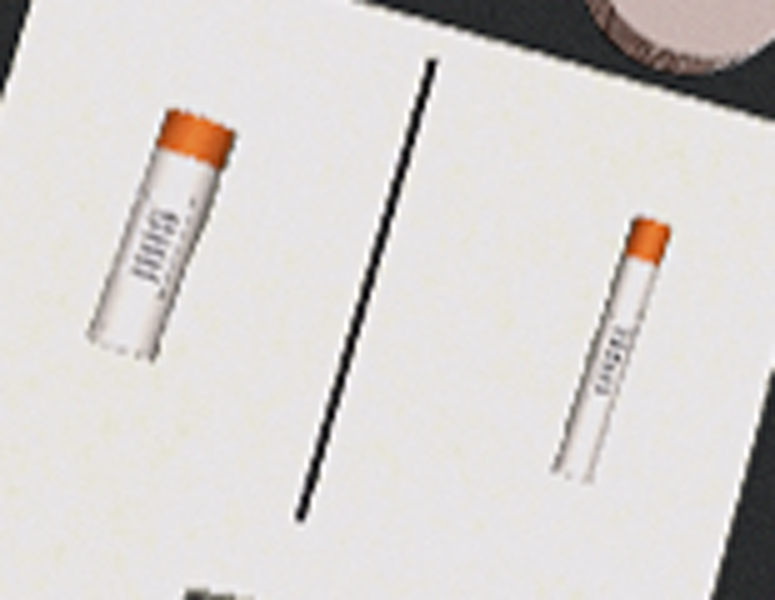

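The crop confirms it: the wide white tube runs from cap corners at crop (165,108) and (238,128) to bottom corners (90,340) and (155,360). It is clearly twice as wide as the tube on the right. Next I'll compute the approach.

```bash
cat >> h.py <<'E'
from scipy.spatial.transform import Rotation as R
MID=np.array([.54322,-.00479]);D=np.array([.96591,-.25887]);N=np.array([.25887,.96591])
def L(p): p=np.asarray(p)[:2]-MID; return np.round([p@D*1e3,p@N*1e3],1)
def W(x,y): return MID+D*x/1e3+N*y/1e3
def go(x,y,z,hdg=0):
    """tool y along line dir (+hdg deg), tool z down -> shift mm, turn deg"""
    s=telemetry.read_state(); R0=R.from_rotvec(s["ee_rot"])
    a=np.arctan2(D[1],D[0])+np.radians(hdg); best=None
    for k in(0,np.pi):
        yy=np.array([np.cos(a+k),np.sin(a+k),0]);zz=np.array([0,0,-1.]);Rt=R.from_matrix(np.c_[np.cross(yy,zz),yy,zz])
        r=(R0.inv()*Rt).as_rotvec(degrees=True)
        if best is None or np.linalg.norm(r)<np.linalg.norm(best):best=r
    return np.round(R0.inv().apply(np.r_[W(x,y),z]-s["eef_pos"])*1e3,1),np.round(best,2)
E
python3 - <<'E'
from h import *
f=lambda u,v:(285+(u+.5)/5-.5,220+(v+.5)/5-.5)
a=ray("top",*f(201,118),.025);b=ray("top",*f(122,350),.025)
print(L(a),L(b),"mid",L((a+b)/2),"len",np.linalg.norm(a-b),"hdg",np.degrees(np.arctan2(*(L(a)-L(b))[::-1])))
for q in [(165,108),(238,128),(90,340),(155,360)]:print(L(ray("top",*f(*q),.025)))
print(R.from_rotvec(telemetry.read_state()["ee_rot"]).as_matrix().round(2))
print(go(-8,135,.1), W(-8,135))
E
```

```text
[46.9 85.3] [-53.8  89. ] mid [-3.5 87.1] len 0.10075339800743664 hdg -2.1042607901488255
[ 46.6 100.8]
[47.2 69.4]
[-53.7 102.7]
[-53.8  74.8]
[[-0.93  0.36 -0.  ]
 [ 0.36  0.93 -0.  ]
 [ 0.   -0.   -1.  ]]
(array([-487.4, -226.8,  131. ]), array([-5.00e-02,  4.00e-02,  8.41e+01])) [0.57044017 0.12767881]
```

```bash
python3 -c "
from h import *
print(go(-3.5,137,.1,-2))"
```

```text
(array([-491.7, -224.3,  131. ]), array([-5.00e-02,  4.00e-02,  8.61e+01]))
```

step_arm:
  gripper: [50, 50, 50, 50, 50]
  linear:
    - [-487, -230, 120]
    - [-487, -230, 120]
    - [-487, -230, 120]
    - [-487, -230, 120]
    - [-487, -230, 120]
  rotation:
    - [0, 0, 82]
    - [0, 0, 82]
    - [0, 0, 82]
    - [0, 0, 82]
    - [0, 0, 82]

```text
time_s: 0.72
eef_pos: [0.4084, 0.2921, 0.1629]
ee_rot: [1.912, 2.493, 0.0]
contact_force: [0.6, 0.5, -0.6]
width: 0.0426
```

```bash
python3 -c "
from h import *
print(go(-3.5,137,.1,-2),telemetry.read_state()['time_s'])"
```

```text
(array([-201.3,  118.7,   62.9]), array([ 0.  , -0.  , 32.04])) 0.725
```

step_arm:
  gripper: [50, 50, 50, 50, 50]
  linear:
    - [-201, 119, 63]
    - [-201, 119, 63]
    - [-201, 119, 63]
    - [-201, 119, 63]
    - [-201, 119, 63]
  rotation:
    - [0, 0, 32]
    - [0, 0, 32]
    - [0, 0, 32]
    - [0, 0, 32]
    - [0, 0, 32]

```text
time_s: 1.35
eef_pos: [0.5766, 0.1289, 0.0988]
ee_rot: [-2.522, -1.872, 0.002]
contact_force: [-0.1, 0.4, 0.3]
width: 0.0426
```

```bash
python3 -c "
from h import *
s=telemetry.read_state();print(s['time_s'],s['eef_pos'],L(s['eef_pos']),s['width'],s['joint_positions'].round(2))
print(go(-3.5,137,.022,-2))
print(R.from_rotvec(s['ee_rot']).as_matrix().round(3))
snap('side','s2.png')
im=cv2.imread('pics/s2.png');cv2.imwrite('pics/s2c.png',cv2.resize(im[140:380,140:460],None,fx=2.4,fy=2.4))"
```

```text
1.35 [0.57664027 0.12886732 0.09877281] [ -2.3 137.8] 0.04263967888600482 [ 0.14  0.59  1.65 -0.    0.91  0.43]
(array([-0.7, -1.1, 76.8]), array([-0.07,  0.05,  0.19]))
[[ 0.289  0.957 -0.001]
 [ 0.957 -0.289 -0.   ]
 [-0.001 -0.001 -1.   ]]
```

View pics/s2c.png

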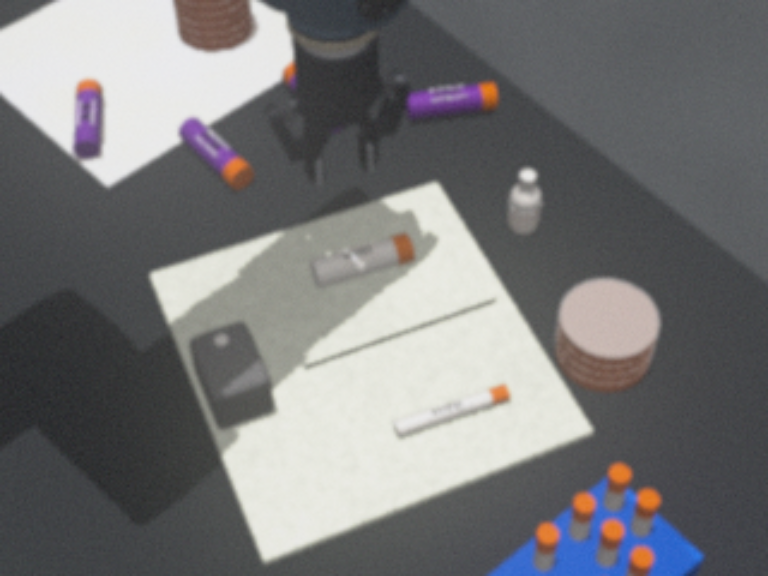

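The gripper stands to the far left of the tube, with its tips at about crop (320,180) and (368,165), in line with the tube at (362,258). I'll lower it now.

step_arm:
  gripper: [50, 50, 50]
  linear:
    - [0, -1, 40]
    - [0, -1, 70]
    - [0, -1, 76]
  rotation:
    - [0, 0, 0]
    - [0, 0, 0]
    - [0, 0, 0]

```text
time_s: 1.78
eef_pos: [0.5728, 0.1326, 0.0231]
ee_rot: [-2.517, -1.878, 0.004]
contact_force: [0.1, 0.1, 0.3]
width: 0.0426
```

step_arm:
  gripper: [50, 50, 50, 50, 50]
  linear:
    - [-4, 0, 0]
    - [-8, 0, 0]
    - [-12, 0, 0]
    - [-16, 0, 0]
    - [-20, 0, 0]
  rotation:
    - [0, 0, 0]
    - [0, 0, 0]
    - [0, 0, 0]
    - [0, 0, 0]
    - [0, 0, 0]

```text
time_s: 2.4
eef_pos: [0.5688, 0.1123, 0.0245]
ee_rot: [2.519, 1.877, 0.0]
contact_force: [-0.7, 1.0, -0.7]
width: 0.0425
```

```bash
python3 -c "
from h import *
s=telemetry.read_state();print(s['time_s'],s['eef_pos'],L(s['eef_pos']),s['contact_force'])
snap('side','s3.png')
im=cv2.imread('pics/s3.png');cv2.imwrite('pics/s3c.png',cv2.resize(im[180:340,200:400],None,fx=3.8,fy=3.7,interpolation=cv2.INTER_CUBIC))"
```

```text
2.4 [0.56876175 0.11228522 0.02453397] [ -5.6 119.7] [-0.66475728  0.98707037 -0.73455183]
```

View pics/s3c.png

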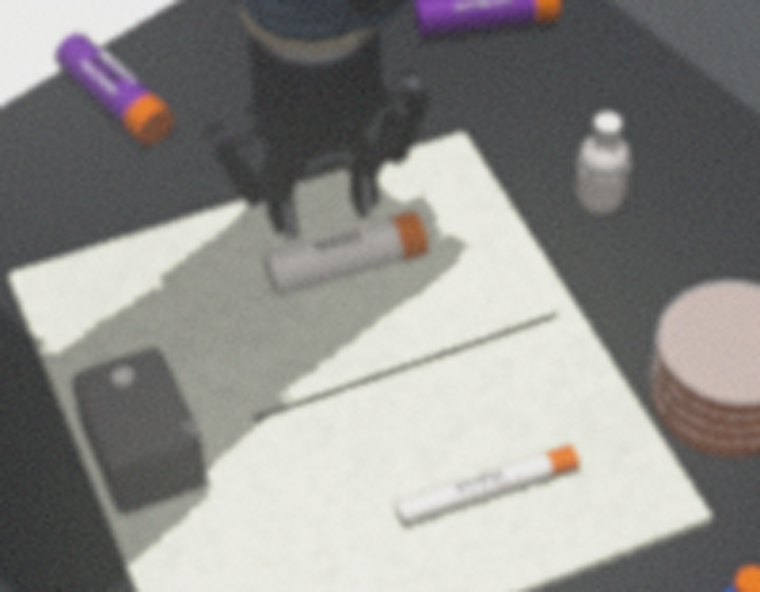

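The fingers are just behind the tube at the right height, with tips at crop (287,230) and (365,210) and the tube running (270,275)–(425,235). I'll push slowly.

step_arm:
  gripper: [50, 50, 50, 50, 50]
  linear:
    - [-3, 1, 0]
    - [-6, 2, 0]
    - [-9, 3, 0]
    - [-12, 3, 0]
    - [-15, 3, 0]
  rotation:
    - [0, 0, 0]
    - [0, 0, 0]
    - [0, 0, 0]
    - [0, 0, 0]
    - [0, 0, 0]

```text
time_s: 3.08
eef_pos: [0.5673, 0.0972, 0.0243]
ee_rot: [2.519, 1.877, -0.0]
contact_force: [-0.3, 0.6, -0.0]
width: 0.0426
```

step_arm:
  gripper: [50, 50, 50, 50, 50]
  linear:
    - [-3, 0, 0]
    - [-6, 0, 0]
    - [-9, 0, 0]
    - [-12, 0, 0]
    - [-15, 0, 0]
  rotation:
    - [0, 0, 0]
    - [0, 0, 0]
    - [0, 0, 0]
    - [0, 0, 0]
    - [0, 0, 0]

```text
time_s: 3.7
eef_pos: [0.563, 0.0828, 0.0243]
ee_rot: [-2.519, -1.877, -0.0]
contact_force: [0.3, -0.9, -0.1]
width: 0.0425
```

```bash
python3 -c "
from h import *
s=telemetry.read_state();print(s['time_s'],s['eef_pos'],L(s['eef_pos']),s['contact_force'])
im=snap('side','s4.png');print([(c,s_,L(ray('side',*c,.025))) for c,s_ in caps(im,'side') if 250<c[0]<360 and 230<c[1]<320])
cv2.imwrite('pics/s4c.png',cv2.resize(im[180:340,200:400],None,fx=3.8,fy=3.7,interpolation=cv2.INTER_CUBIC))"
```

```text
3.7 [0.56299161 0.08282797 0.02433246] [-3.6 89.7] [ 0.30496885 -0.91171178 -0.14124643]
[(array([311.6, 249.6]), array([309, 247,   6,   6,  25], dtype=int32), array([40.3, 63.5])), (array([347.9, 303.8]), array([346, 302,   5,   5,  21], dtype=int32), array([  49.9, -109.1]))]
```

View pics/s4c.png

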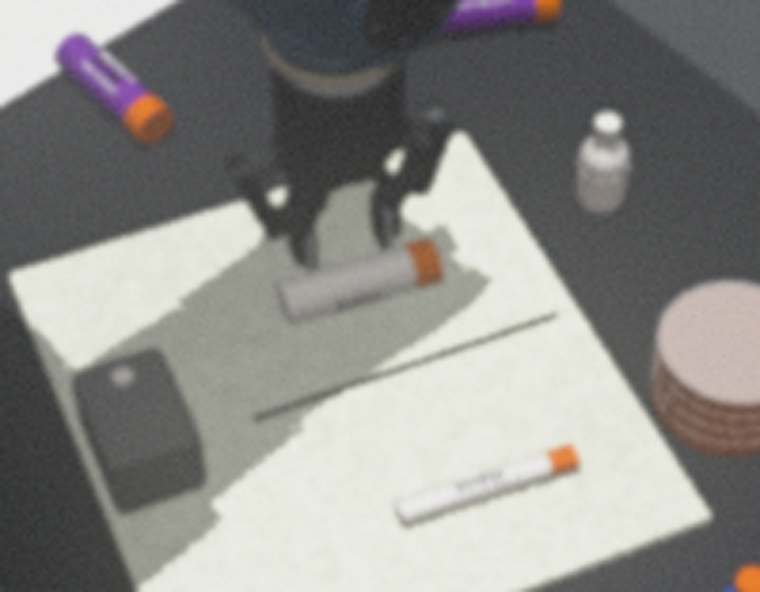

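The tube is rolling: its label has turned toward the board, and its side-view cap position went from y=88 to 63.5 mm. The thin tube has not moved. I'll keep pushing.

step_arm:
  gripper: [50, 50, 50, 50, 50]
  linear:
    - [-3, 0, 0]
    - [-6, 0, 0]
    - [-9, 0, 0]
    - [-12, 0, 0]
    - [-15, 0, 0]
  rotation:
    - [0, 0, 0]
    - [0, 0, 0]
    - [0, 0, 0]
    - [0, 0, 0]
    - [0, 0, 0]

```text
time_s: 4.38
eef_pos: [0.5587, 0.0685, 0.0243]
ee_rot: [2.519, 1.877, 0.0]
contact_force: [-0.6, -0.3, -0.0]
width: 0.0425
```

step_arm:
  gripper: [50, 50, 50, 50, 50]
  linear:
    - [-3, 0, 0]
    - [-6, 0, 0]
    - [-9, 0, 0]
    - [-12, 0, 0]
    - [-15, 0, 0]
  rotation:
    - [0, 0, 0]
    - [0, 0, 0]
    - [0, 0, 0]
    - [0, 0, 0]
    - [0, 0, 0]

```text
time_s: 5.0
eef_pos: [0.5544, 0.0541, 0.0243]
ee_rot: [-2.519, -1.877, 0.0]
contact_force: [-1.1, -0.4, -0.5]
width: 0.0424
```

step_arm:
  gripper: [50, 50, 50, 50, 50]
  linear:
    - [-3, 0, 0]
    - [-6, 0, 0]
    - [-9, 0, 0]
    - [-12, 0, 0]
    - [-15, 0, 0]
  rotation:
    - [0, 0, 0]
    - [0, 0, 0]
    - [0, 0, 0]
    - [0, 0, 0]
    - [0, 0, 0]

```text
time_s: 5.62
eef_pos: [0.5501, 0.0397, 0.0244]
ee_rot: [2.519, 1.877, 0.0]
contact_force: [0.7, -0.8, 0.6]
width: 0.0425
```

step_arm:
  gripper: [50, 50]
  linear:
    - [0, 0, 0]
    - [0, 0, 0]
  rotation:
    - [0, 0, 0]
    - [0, 0, 0]

```text
time_s: 5.88
eef_pos: [0.5502, 0.0399, 0.0243]
ee_rot: [-2.519, -1.877, -0.0]
contact_force: [-0.4, 0.1, 0.4]
width: 0.0428
```

```bash
python3 -c "
from h import *
s=telemetry.read_state();print(s['time_s'],s['eef_pos'],L(s['eef_pos']),s['contact_force'])
im=snap('side','s5.png');print([(c,L(ray('side',*c,.025))) for c,s_ in caps(im,'side') if 250<c[0]<360 and 230<c[1]<320])
cv2.imwrite('pics/s5c.png',cv2.resize(im[180:340,200:400],None,fx=3.8,fy=3.7,interpolation=cv2.INTER_CUBIC))"
```

```text
5.875 [0.55018476 0.0399244  0.02434849] [-4.8 45. ] [-0.36884568  0.14841705  0.36079934]
[(array([318.9, 264.1]), array([37.9, 16.7])), (array([348. , 303.6]), array([  50.3, -108.7]))]
```

View pics/s5c.png

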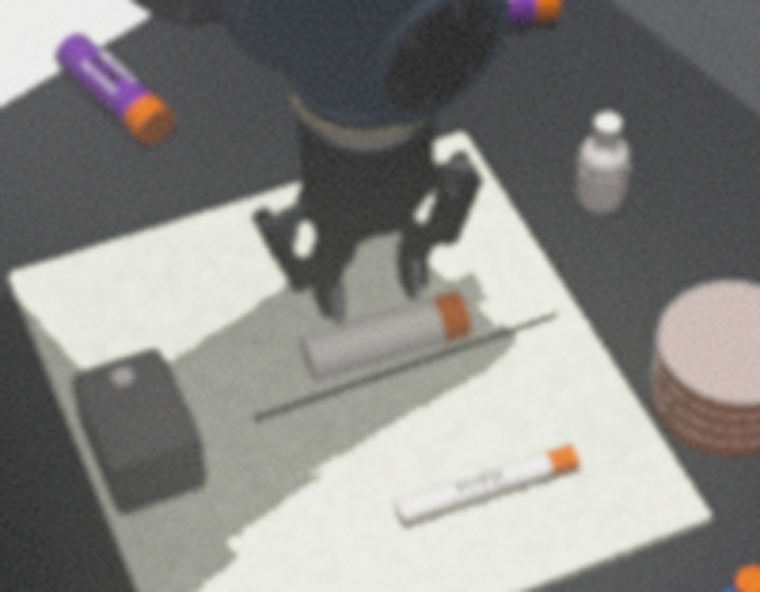

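The tube is about 17 mm from the line: its cap reads y=16.7 mm at pixel (318.9,264.1), and the tips are still close behind it. I'll push 16 mm more, slower.

step_arm:
  gripper: [50, 50, 50, 50, 50]
  linear:
    - [-2, 0, 0]
    - [-4, 0, 0]
    - [-6, 0, 0]
    - [-8, 0, 0]
    - [-10, 0, 0]
  rotation:
    - [0, 0, 0]
    - [0, 0, 0]
    - [0, 0, 0]
    - [0, 0, 0]
    - [0, 0, 0]

```text
time_s: 6.55
eef_pos: [0.5473, 0.0301, 0.0243]
ee_rot: [-2.519, -1.877, 0.0]
contact_force: [0.9, -0.3, -0.1]
width: 0.043
```

step_arm:
  gripper: [50, 50, 50, 50, 50]
  linear:
    - [-1.5, 0, 0]
    - [-3, 0, 0]
    - [-4.5, 0, 0]
    - [-6, 0, 0]
    - [-6, 0, 0]
  rotation:
    - [0, 0, 0]
    - [0, 0, 0]
    - [0, 0, 0]
    - [0, 0, 0]
    - [0, 0, 0]

```text
time_s: 7.18
eef_pos: [0.5456, 0.0245, 0.0244]
ee_rot: [2.519, 1.877, -0.0]
contact_force: [-0.2, 0.1, 0.8]
width: 0.0427
```

step_arm:
  gripper: [50, 50, 50, 50, 50]
  linear:
    - [10, 0, 0]
    - [40, 0, 0]
    - [70, 0, 0]
    - [80, 0, -60]
    - [80, 0, -100]
  rotation:
    - [0, 0, 0]
    - [0, 0, 0]
    - [0, 0, 0]
    - [0, 0, 0]
    - [0, 0, 0]

```text
time_s: 7.8
eef_pos: [0.5691, 0.1028, 0.1263]
ee_rot: [2.517, 1.879, 0.002]
contact_force: [0.7, 0.1, -0.1]
width: 0.043
```

step_arm:
  gripper: [50, 50, 50, 50, 50]
  linear:
    - [60, 0, -30]
    - [120, 0, -60]
    - [180, 0, -60]
    - [220, 0, -60]
    - [220, 0, -60]
  rotation:
    - [0, 0, 0]
    - [0, 0, 0]
    - [0, 0, 0]
    - [0, 0, 0]
    - [0, 0, 0]

```text
time_s: 8.43
eef_pos: [0.631, 0.3156, 0.1837]
ee_rot: [-2.516, -1.881, -0.0]
contact_force: [-0.5, -1.2, 0.3]
width: 0.0428
```

```bash
python3 -c "
from h import *
s=telemetry.read_state();print(s['time_s'],s['eef_pos'],L(s['eef_pos']),s['contact_force'])
im=snap('side','s6.png');print([(c,L(ray('side',*c,.025))) for c,s_ in caps(im,'side') if 250<c[0]<360 and 230<c[1]<320])
im=snap('top','t6.png');print([(c,L(ray('top',*c,.025))) for c,s_ in caps(im,'top') if 300<c[0]<430 and 225<c[1]<320])
cv2.imwrite('pics/t6c.png',cv2.resize(im[220:340,285:440],None,fx=5,fy=5,interpolation=cv2.INTER_CUBIC))"
```

```text
8.425 [0.6309566  0.31558748 0.18365477] [  1.8 332.2] [-0.49521787 -1.20976164  0.25860358]
[(array([321.2, 268.6]), array([37.3,  2.6])), (array([348. , 303.6]), array([  50.3, -108.7]))]
[(array([363.2, 261. ]), array([33.9, -1. ])), (array([414.1, 267.7]), array([  50.3, -104.6]))]
```

View pics/t6c.png

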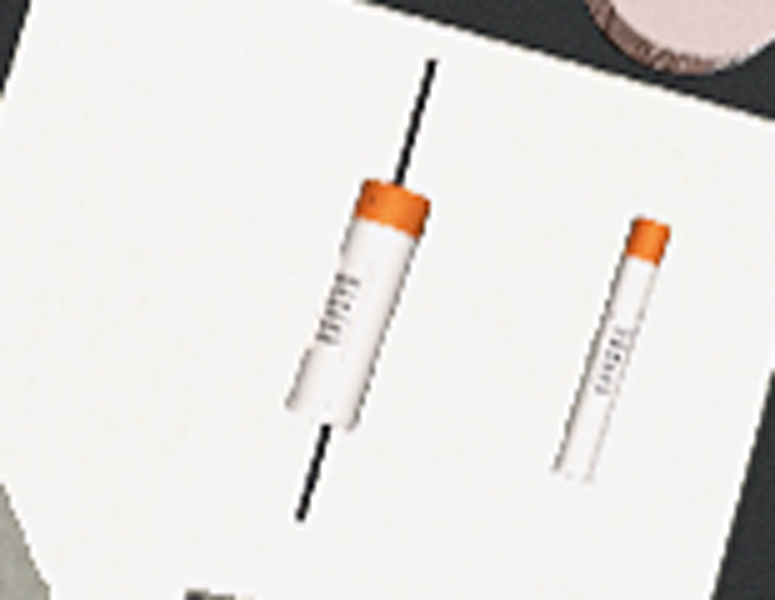

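The thick tube lies over the line: cap centre at crop (396,190), bottom centre at about (321,416), with the line showing at both ends at (398,185) and (326,425). I'll check that it is still, then hand in.

```bash
python3 -c "
from h import *
a=cv2.imread('pics/t6.png'); im=snap('top','t7.png')
f=lambda u,v:(285+(u+.5)/5-.5,220+(v+.5)/5-.5)
p=L(ray('top',*f(396,190),.025));q=L(ray('top',*f(321,416.5),.025));print(p,q,(p+q)/2)
print([(c,L(ray('top',*c,.025))) for c,s_ in caps(im,'top') if 300<c[0]<430 and 225<c[1]<320])
s=cv2.imread('pics/s1.png');m,d,_=line(cv2.imread('pics/t1.png'))
# line as seen by side camera: darkest pixel in columns
for u in (290,305,320,335):
    col=s[255:300,u].max(1).astype(int);v=255+col.argmin();print('side line',L(ray('side',u,v,.01)))
print(order.hand_in())"
```

```text
[41.  -0.3] [-56.5   3.4] [-7.75  1.55]
[(array([363.2, 260.9]), array([34.1, -1. ])), (array([414.1, 267.7]), array([  50.3, -104.6]))]
side line [-8.4 80.5]
side line [-4.2  0.7]
side line [33.3 -0.1]
side line [71.3 -1. ]
the job is handed in; nothing more can be done
None
```

I rolled the thick white tube about 86 mm across the board onto the black line, pushing it slowly with both fingertips. I then backed the arm well clear and handed the job in at about 8.5 s. No verdict was given.

**Position:** the last top view puts the tube's middle about 1.5 mm to the side of the line (limit 7 mm). It is about 8 mm lengthways from the line's middle (limit 50 mm).

**Heading:** the tube is about 2° off parallel, or 0.04 rad (limit 0.15 rad).

**Stillness:** the cap moved by no more than 0.1 px between the last two top pictures, taken close together.

**Half turn:** I did not measure the roll angle. The label turned out of sight and came back, and the distance rolled is nearly a full turn.

**Other objects:** the thin tube's cap measured the same before and after, to 0.2 mm. The dropper bottle, dishes and rack were neither touched nor measured at the end.

**Disagreements between cameras:** the side view puts the cap at y = +2.6 mm and the top view at -1.0 mm. The two cameras already differed by about 2.7 mm at the start, and both readings are within tolerance. One of the four side-view line samples was a false reading (80 mm off); the other three were within 1 mm of the line.

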